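Refill the peg jar and hold its bayonet lid half-way to the click

ROBOT

A 6-joint arm with a two-finger parallel gripper is mounted at the origin on the work surface. World frame = base frame: x ahead of the robot, y to its left, z up, the work surface at z = 0. Lengths are in m, angles in rad, forces in N, time in s.
With the tool pointing down it reaches from about 0.275 to 0.875 m from the base axis. Payload 12.5 kg.
Tool frame: the origin (TCP) lies midway between the tips of the shut fingers; the grasp point (between the pads) lies 19 mm behind it; z points along the fingers, y is the line along which they close (so a half turn about z gives the same grasp; the last joint's range is limited). The gripper opens to 85 mm and grips with 20 to 120 N. Pads are 22 mm wide; open, the fingers measure 114 mm over their backs; the gripper's body (76 mm by 85 mm) begins 54 mm behind the grasp point. The pads swing forward as they close: fully open they stand 13 mm farther back than shut.
Start: joints at [1.08, 0.351, 1.652, -0, 1.139, -0.085], TCP at [0.217, 0.505, 0.231] pointing down, gripper open.
Joint ranges: [-2.75, 2.75], [-0.79, 2.1], [0.01, 2.65], [-1.57, 4.71], [0.07, 3.14], [-2.87, 2.87]. Speed limits (rad/s): [2.22, 2.22, 2.79, 3.14, 3.14, 3.14].

INTERFACE

Orientations are given as a rotation vector (axis times angle).
In Python, from plant import env gives the robot as it stands. The module is installed in compiled form; this text tells all that it offers.
- The arm moves only by the tool send_rows, never from a script. Its argument "targets" is a list of rows, each a list of 2 entries, a list of its own where there are three numbers: the shift along the tool's x, y, z in cm, then the turn, a rotation vector about the tool's x, y, z in rad. A call has 1 to 20 rows; each row shifts and turns the commanded pose from where the row before left it, along the tool's axes as they then stand; what a row does not reach is not made up. A row lasts 1/10 s, in which the tool goes at most 50 mm and 8.59 degrees, less where a joint would pass 70% of its speed; a pose out of reach is approached as far as the arm can. A call with a gripper value outside its range is refused whole. "claw" is the finger opening in cm, from 0 to 8.54, set as the call begins (left out, the last holds). The fingers move at their own pace and stop on an object; the grip force is fixed at half the most. Time passes only in rows, so rows that do not move let the fingers close. It gives the time, the measured TCP pose, the force, the opening and the grip force at its end, in the units of the state.
- env.read_state(): the state, without advancing time (a new reading comes with each control period).
- env.capture(name): name is "scene" or "top" or "wrist"; returns a dict with "color" (420x560x3 uint8, blue, green, red), "depth" (420x560 float32, m along the optical axis (not along the pixel's ray), 0 where there is no reading), "intrinsics" (3x3 intrinsics, pixels), "extrinsics" (4x4, takes a point from camera to world coordinates); the wrist camera has in their place "hand_eye" (4x4, takes a point from camera to tool coordinates, whose origin is the TCP and whose axes are the flange's). Camera axes: x right, y down, z forward; pixel columns grow to the right and rows downward; lengths in m; the calibration is good to about 2 mm. The wrist camera is an equidistant fisheye: a pixel r from the principal point sees the ray r / f radians off the axis. A picture is of the moment at which its call begins: read the wrist's pose just before it.
- env.finish_job(): hands the job in; it is judged then, once.
The state is a dict: "clock": time; "q": joint angles; "joint_vel": joint speeds; "joint_torque": joint torques, N m; "eef_pos": TCP position; "eef_rot": TCP orientation; "contact_force": force on the tool from outside, world axes, zero at the start; "ft_torque": the same for the moment, N m; "gripper_width": opening from 0.0 (shut) to 1.0 (fully open); "grip_force": force on a finger pad.
Only numpy, scipy, OpenCV 4.12 (cv2) and the standard library are available. Lean on these libraries where they do the work, as an engineer would, in place of code of your own. Each camera call takes 0.05 s, during which the arm holds its last target. There are 200 camera calls.

TASK

Tip all four wooden pegs out of the scoop into the jar and set the scoop back down upright on the ledge. Then put the lid on the jar with its two lugs through the two gaps in the rim, seat it flat, and turn it clockwise (seen from above) half-way to its lock click, to the long marks 45 degrees round; never turn it on into the click. Finish still gripping the lid there, because a spring turns it back if it is let go; leave the crate, the dustpan and the spare jar alone.

Things in the scene. Friction and masses are not known exactly. Their poses are not given: they have to be found in the camera images.
- jar: Glass jar, outer diameter 124 mm, 150 mm tall, fixed upright to the ledge in a steel bracket with two feet reaching 90 mm from the axis along the jar's y. Origin on the axis at the ledge, z up. The rim has an inward lip 5 mm thick with a gap at the jar's +x and one at -x; the lid's lugs go down the gaps and turn clockwise (from above) under the lip. Stops block anticlockwise turning beyond 5 degrees.
- jar_mouth (a point): Centre of the jar's round mouth (96 mm across inside the lip), on its axis at the top of the rim, 150 mm above the ledge; axes as the jar. Lid seated half-way: the bar grip points from the mouth's centre to the long marks.
- jar_gap (a point): Middle of the gap at the jar's +x, 53 mm from the axis, at the top of the rim (another lies opposite). Each is 23 mm wide and reaches 57 mm from the axis. A short raised dark mark on the outside of the rim stands at each gap.
- jar_half (a point): Long raised dark mark on the outside of the rim, 45 degrees clockwise (from above) from the +x gap, 70 mm from the axis (another lies opposite): half-way to the lock. A short mark 90 degrees from the gap is the lock: sprung noses begin to resist at about 62 degrees and the lid clicks past them by 90.
- spring_ring (a joint): Sprung ring hidden under the jar's lip; rad, 0 at rest, grows as the lid turns clockwise and pushes it: once pushed, about the lid's turn from the gaps minus 0.1 rad (lid at 45 degrees: about 0.68). It pushes the lid back with about 0.03 N m at rest, 0.1 N m at 45 degrees.
- lid_grip (a point): Grey bayonet lid, about 170 g, at first lying right way up on the ledge. Site in the bar grip on its axis, 44 mm above the lid's underside; z up, x along the bar. Bar 70 mm long (x), 16 mm wide (y), from 19 to 61 mm above the underside; disc 128 mm across from 13 to 19 mm. The lid is the same after half a turn. Seated, the disc rests on the rim, the point 181 mm above the ledge.
- lid_lug (a point): One of the lid's two lugs (+x end of the bar; the other is opposite), 50 mm from the axis, 3 mm above the underside. A lug is 16 mm wide, 5.5 mm tall and reaches 54 mm from the axis, at the foot of a plug 92 mm across, 13 mm deep, with a chamfered foot.
- scoop_handle (a point): Middle of the straight handle of a lime plastic scoop (about 110 g) that lies level on the ledge holding the pegs; 33 mm above the scoop's underside; z up, x along the handle away from the bowl. Handle 18 mm wide (y), 22 mm tall, reaching 50 mm either way. The bowl, 110 mm long, 66 mm wide, walls up to 44 mm, lies 50 to 160 mm from here in -x.
- scoop_lip (a point): Middle of the open end of the scoop's bowl, on its sill, which stands 2 mm above the 3 mm floor: 160 mm from scoop_handle in the scoop's -x and 28 mm below it; axes as the scoop. The pegs roll out over the sill when this end is tipped down by 40 degrees or more.
- peg0_center (a point): Round wooden peg, diameter 20 mm, 50 mm long, about 12 g; the point is at its centre, y along its length. The four lie side by side across the scoop's bowl.
- peg1_center (a point): Round wooden peg, diameter 20 mm, 50 mm long, about 12 g; the point is at its centre, y along its length. The four lie side by side across the scoop's bowl.
- peg2_center (a point): Round wooden peg, diameter 20 mm, 50 mm long, about 12 g; the point is at its centre, y along its length. The four lie side by side across the scoop's bowl.
- peg3_center (a point): Round wooden peg, diameter 20 mm, 50 mm long, about 12 g; the point is at its centre, y along its length. The four lie side by side across the scoop's bowl.
- crate: Slatted wooden crate, 200 x 120 x 100 mm, bystander; origin under its centre.
- dustpan: Small aluminium dustpan, 150 x 170 x 45 mm with a round handle in +x, bystander; origin under its pan's centre.
- spare_jar: Closed glass jar with a metal twist cap, 70 mm across, 110 mm tall, bystander; origin under its centre.
Mind the look-alikes: they are no part of the job. Of the things that look like the part that bears lid_grip, the middle-sized one is meant.

How it is judged:
On the way, in this order (a step that is already met when the one before it is completed fails the run):
1. the scoop is tipped, its open end down by 20 degrees or more, with its lip over the jar's mouth (angle between scoop_lip's own z axis and vertical above 0.35 rad and horizontal distance between scoop_lip and jar_mouth below 0.07 m and height (world z) of scoop_lip above 0.12 m), for 0.02 s.
2. all four pegs are inside the jar (z of peg0_center in the frame of jar between 0 and 0.125 m and horizontal distance between each of peg0_center, peg1_center, peg2_center, peg3_center and jar_mouth below 0.06 m and z of peg1_center in the frame of jar between 0 and 0.125 m and z of peg2_center in the frame of jar between 0 and 0.125 m and z of peg3_center in the frame of jar between 0 and 0.125 m), for 0.2 s.
3. the scoop is back down, upright on the ledge, and let go (height (world z) of scoop_handle below 0.04 m and angle between scoop_handle's own z axis and vertical below 0.12 rad and contact force between the fingers and scoop below 0.1 N), for 0.1 s.
At the end, for the whole second after the job is handed in: All pegs in the jar; lid seated (4 mm in height, 6 mm sideways, 0.08 rad of level), turned clockwise 45 degrees +-11 and still, sprung ring at 0.42 to 0.98 rad, lid gripped by the fingers (over 2 N); scoop upright on the ledge, let go (all of step 2 and all of step 3 and z of lid_grip in the frame of jar between 0.177 and 0.1845 m and horizontal distance between lid_grip and jar_mouth below 0.006 m and angle between lid_grip's own z axis and vertical below 0.08 rad and angle between the x axis of lid_grip and the x axis of jar, either way round between 0.585 and 0.985 rad and value of joint spring_ring between 0.42 and 0.98 rad and velocity of joint spring_ring between -0.1 and 0.1 rad/s and contact force between the fingers and lid above 2 N); the arm keeps its last pose, push and grip.
It fails at once if the lid is turned on into its lock click (value of joint spring_ring above 1.1 rad).
It fails at once if the crate is disturbed (distance of crate from where it was at the start of the episode above 0.02 m).
It fails at once if the dustpan is disturbed (distance of dustpan from where it was at the start of the episode above 0.02 m).
It fails at once if the spare jar is disturbed (distance of spare_jar from where it was at the start of the episode above 0.02 m).
It also fails if it takes over 72 s, if anything falls off the work surface, if the arm or the gripper's body presses on something with over 40 N, if the wrist force passes 120 N, or if a joint passes its speed limit or range.

## Working session

There is one attempt and no reset: what is moved stays moved. The work goes in short steps, Python scripts to look and compute and a tool call to move; the robot and the scene stay as the last step left them, time stands still between calls to the robot, and variables do not carry over. Pictures are saved under pics/ and viewed, at most 10 in all, crops included, and the job is handed in when it is done.

Besides the shell and the picture viewer there is one more tool, called as name([rows], argument=value, ...), one row to a line, values as JSON. send_rows: Moves the arm, as the interface text tells. Its arguments: {"type":"object","properties":{"targets":{"type":"array"},"claw":{"type":"number"}},"required":["targets"]}

```bash
mkdir -p pics
cat > h.py <<'E'
import numpy as np, cv2, pickle
from plant import env
from scipy.spatial.transform import Rotation as R
def cap(n):
    s=env.read_state(); c=env.capture(n); pickle.dump((s,c),open(f'{n}.pkl','wb')); return s,c
def load(n): return pickle.load(open(f'{n}.pkl','rb'))
def cloud(c):
    K=c['intrinsics'];d=c['depth'];v,u=np.mgrid[:d.shape[0],:d.shape[1]]
    P=np.stack([(u-K[0,2])/K[0,0]*d,(v-K[1,2])/K[1,1]*d,d],-1)
    T=c['extrinsics'];return P@T[:3,:3].T+T[:3,3]
E
python3 - <<'E'
from h import *
for n in('top','scene'):
    s,c=cap(n); cv2.imwrite(f'pics/{n}0.png',c['color']); print(n,c['intrinsics'].round(1).tolist(),c['extrinsics'].round(3).tolist())
print(s)
E
```

```text
top [[536.4, 0.0, 274.3], [0.0, 536.4, 205.9], [0.0, 0.0, 1.0]] [[-0.005, -0.982, 0.19, 0.361], [-1.0, 0.001, -0.019, -0.038], [0.018, -0.19, -0.982, 1.42], [0.0, 0.0, 0.0, 1.0]]
scene [[442.4, 0.0, 277.0], [0.0, 442.4, 214.6], [0.0, 0.0, 1.0]] [[-0.129, 0.706, -0.696, 1.375], [0.991, 0.107, -0.076, 0.031], [0.021, -0.7, -0.714, 0.914], [0.0, 0.0, 0.0, 1.0]]
{'clock': 0.05, 'q': array([ 1.08037758e+00,  3.51205545e-01,  1.65244182e+00,  1.92656886e-06,
        1.13910294e+00, -8.46074193e-02]), 'joint_vel': array([-0.00178595,  0.00021143, -0.00079633,  0.00025058, -0.00036685,
       -0.00051638]), 'joint_torque': array([ 8.04980573e-04, -5.07346272e+01, -2.92215729e+01,  5.07356631e-06,
        2.40475689e-03,  5.28069407e-06]), 'eef_pos': array([0.21693989, 0.50503873, 0.23076849]), 'eef_rot': array([-6.33016574e-01, -3.07681952e+00,  1.74283543e-03]), 'contact_force': array([-0.12954225,  0.70243228,  0.18624002]), 'ft_torque': array([-0.03372145,  0.02808197, -0.00744617]), 'grip_force': 0.0, 'gripper_width': 1.0006657207776448}
```

View pics/top0.png

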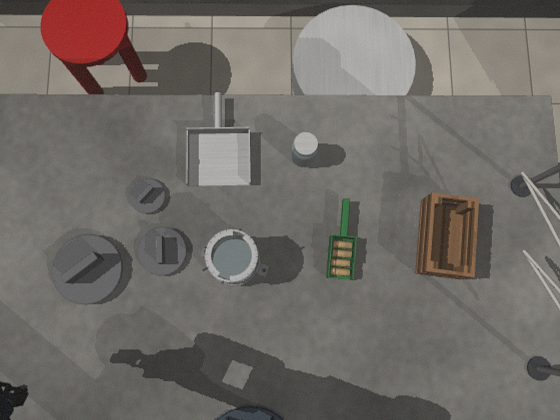

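View pics/scene0.png

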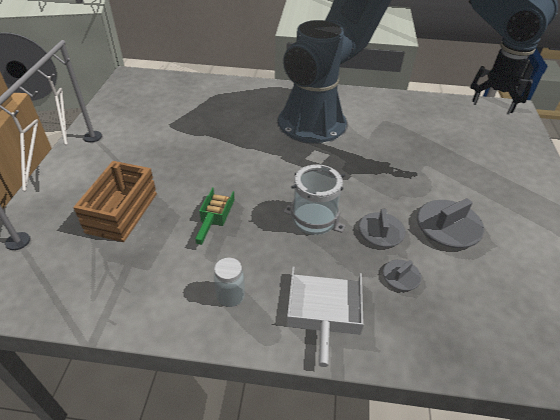

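Top view: the scoop is at (342,240) with its handle toward +x of the world, the jar at (231,257), the spare jar at (305,148), the dustpan at (220,155) and the crate at (447,235). There are three look-alike lids: small (148,194), middle (162,251) and large (87,268). The middle one is about 50 px across, which is about 128 mm, so it fits. I'll confirm that in a crop and measure.

Run:
```python
from h import *
s,c=load('top'); im=c['color']; P=cloud(c)
cr=cv2.resize(im[175:305,125:375],None,fx=3.2,fy=3.2,interpolation=cv2.INTER_CUBIC); cv2.imwrite('pics/crop1.png',cr)
z=P[...,2]
def box(u0,v0,u1,v1): 
    m=np.zeros(z.shape,bool); m[v0:v1,u0:u1]=1; return m
def rect(m,name):
    q=P[m][:,:2].astype(np.float32); (cx,cy),(w,h),a=cv2.minAreaRect((q*1000)); print(name,m.sum(),'rect',round(cx),round(cy),round(w),round(h),round(a,1),'z',np.percentile(P[m][:,2],[5,50,95]).round(4))
print('table',np.median(z[300:330,300:400]))
B=box(135,222,190,280)
m=B&(z>.010)&(z<.03); q=P[m][:,:2].astype(np.float32); print('lid disc',[np.round(x,4) for x in cv2.minEnclosingCircle(q)],np.median(z[m]))
rect(B&(z>.05),'bar')
for n,b in(('small',(125,172,172,218)),('big',(45,225,128,308))):
    m=box(*b)&(z>.010); print(n,[np.round(x,4) for x in cv2.minEnclosingCircle(P[m][:,:2].astype(np.float32))])
B=box(195,220,270,295); m=B&(z>.140)&(z<.16); q=P[m][:,:2].astype(np.float32)
print('rim',[np.round(x,4) for x in cv2.minEnclosingCircle(q)],np.median(z[m]),m.sum())
hsv=cv2.cvtColor(im,cv2.COLOR_BGR2HSV)
g=cv2.inRange(hsv,(45,120,30),(85,255,255))>0
g&=box(310,180,370,300)&(z>0)
rect(g&(z>.025),'green high'); rect(g,'green all'); 
hd=g.copy(); hd[232:]=0; rect(hd,'handle'); bw=g.copy(); bw[:236]=0; rect(bw,'bowl')
```

```text
table -0.00040529153780355376
lid disc [array([0.5145, 0.2299]), np.float64(0.0647)] 0.018298920046127654
bar 203 rect 433 115 334 61 54.5 z [0.0546 0.0602 0.0671]
small [array([0.5372, 0.1409]), np.float64(0.2513)]
big [array([0.4229, 0.2351]), np.float64(0.2804)]
rim [array([0.4874, 0.0391]), np.float64(0.0754)] 0.14887412421999557 895
green high 195 rect 544 -242 63 206 84.8 z [0.0362 0.0433 0.0488]
green all 222 rect 544 -242 63 206 84.8 z [0.0045 0.0427 0.0487]
handle 144 rect 603 -248 16 87 83.3 z [0.0392 0.0437 0.0489]
bowl 55 rect 494 -237 63 105 84.4 z [0.0008 0.0256 0.0456]
```

View pics/crop1.png

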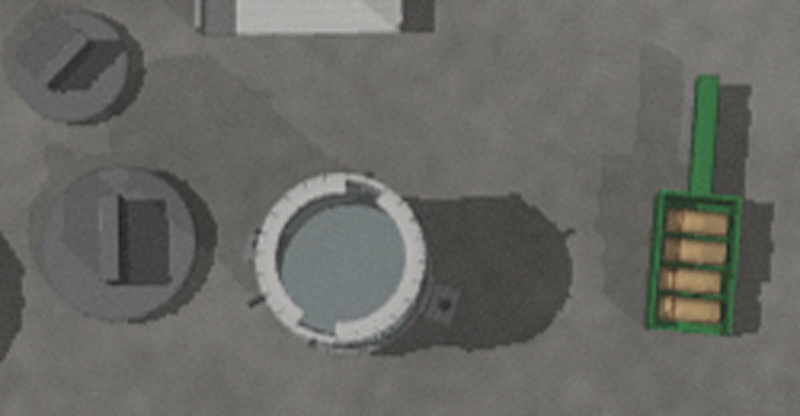

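The crop confirms the middle lid (crop 118,243), with its bar running nearly along world x and a disc radius of 65 mm. The jar's rim gaps are at crop (360,187) and (318,325). Next I refine the jar and lid and plan the first move.

```bash
cat >> h.py <<'E'
def onplane(c,uv,h):
    K=c['intrinsics'];T=c['extrinsics'];uv=np.atleast_2d(uv).astype(float)
    d=np.c_[(uv[:,0]-K[0,2])/K[0,0],(uv[:,1]-K[1,2])/K[1,1],np.ones(len(uv))]@T[:3,:3].T
    return T[:3,3]+d*((h-T[2,3])/d[:,2])[:,None]
def need(p,az=None):
    """shift in tool axes (cm) and yaw about tool z (rad) to bring a down-pointing TCP to p with tool y at azimuth az deg"""
    s=env.read_state();M=R.from_rotvec(s['eef_rot']).as_matrix()
    a=np.degrees(np.arctan2(M[1,1],M[0,1]))
    print('shift cm',(M.T@(np.array(p)-s['eef_pos'])*100).round(2),'y az',a.round(2),'yaw rad',None if az is None else round(np.radians((a-az+180)%360-180),3),'t',s['clock'])
def brief():
    s=env.read_state();M=R.from_rotvec(s['eef_rot']).as_matrix()
    print(round(s['clock'],2),'p',s['eef_pos'].round(4),'x',M[:,0].round(3),'y',M[:,1].round(3),'z',M[:,2].round(3),'q',s['q'].round(2),'F',s['contact_force'].round(1),'T',s['ft_torque'].round(2),'w',round(s['gripper_width']*85.4,1),'g',round(s['grip_force'],1))
E
python3 - <<'E'
from h import *
from scipy.optimize import least_squares
for n in('top','scene'):
    s,c=load(n); P=cloud(c); z=P[...,2]
    near=np.hypot(P[...,0]-.487,P[...,1]-.039)<.09
    m=near&(z>.142)&(z<.158); v,u=np.nonzero(m); q=onplane(c,np.c_[u,v],.15)[:,:2]
    ctr=np.array([.487,.039])
    for _ in range(5):
        d=q-ctr; a=np.degrees(np.arctan2(d[:,1],d[:,0])); r=np.hypot(*d.T)
        b=(a//10).astype(int); O=np.array([q[(b==k)&(r<.066)][np.argsort(r[(b==k)&(r<.066)])[-3]] for k in range(-18,18) if ((b==k)&(r<.066)).sum()>4])
        f=least_squares(lambda p:np.hypot(O[:,0]-p[0],O[:,1]-p[1])-p[2],[*ctr,.062],loss='soft_l1',f_scale=.001); ctr=f.x[:2]
    d=q-ctr; a=np.degrees(np.arctan2(d[:,1],d[:,0])); r=np.hypot(*d.T)
    print(n,'rim',f.x.round(4),'mean',q[r<.064].mean(0).round(4))
    h=np.histogram(a[(r>.048)&(r<.056)],np.arange(-180,181,8))[0]; print(list(zip(range(-180,180,8),h)))
    print('marks az',sorted(a[r>.0655].round()))
    L=np.hypot(P[...,0]-.5145,P[...,1]-.2299)<.06
    m=L&(z>.052)&(z<.07); v,u=np.nonzero(m); q=onplane(c,np.c_[u,v],.061)[:,:2]
    print('bar',cv2.minAreaRect((q*1000).astype(np.float32)),m.sum(),'mean',q.mean(0))
    e=np.linalg.eigh(np.cov(q.T))[1][:,1]; print('bar az',np.degrees(np.arctan2(e[1],e[0])))
need([.577,-.245,.231],84.5)
E
```

```text
top rim [0.4887 0.0401 0.0619] mean [0.488  0.0399]
[(-180, np.int64(11)), (-172, np.int64(12)), (-164, np.int64(11)), (-156, np.int64(10)), (-148, np.int64(10)), (-140, np.int64(11)), (-132, np.int64(11)), (-124, np.int64(11)), (-116, np.int64(9)), (-108, np.int64(11)), (-100, np.int64(9)), (-92, np.int64(9)), (-84, np.int64(9)), (-76, np.int64(11)), (-68, np.int64(10)), (-60, np.int64(11)), (-52, np.int64(9)), (-44, np.int64(9)), (-36, np.int64(5)), (-28, np.int64(0)), (-20, np.int64(0)), (-12, np.int64(0)), (-4, np.int64(9)), (4, np.int64(9)), (12, np.int64(9)), (20, np.int64(11)), (28, np.int64(10)), (36, np.int64(9)), (44, np.int64(11)), (52, np.int64(10)), (60, np.int64(11)), (68, np.int64(9)), (76, np.int64(11)), (84, np.int64(10)), (92, np.int64(10)), (100, np.int64(12)), (108, np.int64(11)), (116, np.int64(10)), (124, np.int64(11)), (132, np.int64(10)), (140, np.int64(10)), (148, np.int64(0)), (156, np.int64(0)), (164, np.int64(0)), (172, np.int64(3))]
marks az [np.float64(-109.0), np.float64(-107.0), np.float64(-65.0), np.float64(-65.0), np.float64(-64.0), np.float64(-64.0)
[... 2552 characters left out ...]
73.0), np.float64(76.0), np.float64(114.0), np.float64(114.0), np.float64(115.0), np.float64(116.0), np.float64(117.0), np.float64(117.0), np.float64(118.0), np.float64(119.0), np.float64(119.0), np.float64(120.0), np.float64(121.0), np.float64(135.0), np.float64(139.0), np.float64(145.0), np.float64(149.0), np.float64(150.0), np.float64(156.0), np.float64(162.0), np.float64(164.0), np.float64(165.0), np.float64(171.0), np.float64(173.0), np.float64(176.0)]
bar ((515.0446166992188, 229.2415771484375), (75.8033676147461, 19.646677017211914), 3.228006601333618) 138 mean [0.5150673  0.23006159]
bar az -177.11384301544936
shift cm [-6.269e+01 -5.470e+01  3.000e-02] y az 66.75 yaw rad -0.31 t 0.1
```

Jar centre is about (0.489, 0.040), with the gap axis at azimuth -18° and the long marks at -63°/117°, which is consistent. The lid is at (0.514, 0.2285) with its bar at about 2.5°. Moving over the scoop handle.

send_rows([
  [[-3.13,-2.73,0],[0,0,0]],
  [[-3.13,-2.73,0],[0,0,0]],
  [[-3.13,-2.73,0],[0,0,0]],
  [[-3.13,-2.73,0],[0,0,0]],
  [[-3.13,-2.73,0],[0,0,0]],
  [[-3.13,-2.73,0],[0,0,0]],
  [[-3.13,-2.73,0],[0,0,0]],
  [[-3.13,-2.73,0],[0,0,0]],
  [[-3.13,-2.73,0],[0,0,0]],
  [[-3.13,-2.73,0],[0,0,0]],
  [[-3.13,-2.73,0],[0,0,0]],
  [[-3.13,-2.73,0],[0,0,0]],
  [[-3.13,-2.73,0],[0,0,0]],
  [[-3.13,-2.73,0],[0,0,0]],
  [[-3.13,-2.73,0],[0,0,0]],
  [[-3.13,-2.73,0],[0,0,0]],
  [[-3.13,-2.73,0],[0,0,0]],
  [[-3.13,-2.73,0],[0,0,0]],
  [[-3.13,-2.73,0],[0,0,-0.1]],
  [[-3.13,-2.73,0],[0,0,-0.1]],
], claw=8.5)

```text
clock: 2.1
eef_pos: [0.5805, -0.2432, 0.2309]
eef_rot: [-0.317, -3.125, -0.0]
contact_force: [0.8, 1.0, 0.8]
gripper_width: 1.001
grip_force: 0.0
```

send_rows([
  [[0,0,2],[0,0,-0.1]],
  [[0,0,2],[0,0,0]],
  [[0,0,2],[0,0,0]],
  [[0,0,2],[0,0,0]],
  [[0,0,0],[0,0,0]],
  [[0,0,0],[0,0,0]],
])

```text
clock: 2.7
eef_pos: [0.5804, -0.2415, 0.1515]
eef_rot: [-0.166, -3.137, -0.0]
contact_force: [-0.7, -0.3, 0.9]
gripper_width: 0.995
grip_force: 0.0
```

Run:
```python
from h import *
brief(); need([.577,-.245,.015],84.5)
s,c=cap('wrist'); cv2.imwrite('pics/w1.png',c['color']); print(c['intrinsics'],c['hand_eye'].round(3).tolist())
# check scoop by the wrist depth/colour: handle points
def wpts(s,c,mask,h):
    K=c['intrinsics'];v,u=np.nonzero(mask);x=(u-K[0,2]);y=(v-K[1,2]);r=np.hypot(x,y);th=r/K[0,0]
    d=np.c_[np.sin(th)*x/r,np.sin(th)*y/r,np.cos(th)]
    M=R.from_rotvec(s['eef_rot']).as_matrix()@c['hand_eye'][:3,:3]; o=s['eef_pos']+R.from_rotvec(s['eef_rot']).apply(c['hand_eye'][:3,3])
    d=d@M.T; return o+d*((h-o[2])/d[:,2])[:,None]
g=cv2.inRange(cv2.cvtColor(c['color'],cv2.COLOR_BGR2HSV),(45,120,30),(85,255,255))
n,l,st,ce=cv2.connectedComponentsWithStats(g); k=1+st[1:,4].argmax(); print(st[k],ce[k])
q=wpts(s,c,l==k,.044); print(cv2.minAreaRect((q[:,:2]*1000).astype(np.float32)))
```

```text
2.7 p [ 0.5804 -0.2415  0.1515] x [-0.994  0.106  0.   ] y [0.106 0.994 0.   ] z [-0.  0. -1.] q [-0.47  0.58  1.51 -0.    1.06 -1.93] F [-0.7 -0.3  0.9] T [-0.02  0.03  0.02] w 85.0 g 0.0
shift cm [ 0.29 -0.39 13.65] y az 83.94 yaw rad -0.01 t 2.7
[[325.1922621    0.         282.49255647]
 [  0.         325.1922621  213.65753051]
 [  0.           0.           1.        ]] [[0.0, -0.946, -0.323, 0.083], [1.0, 0.0, 0.0, 0.0], [0.0, -0.323, 0.946, -0.141], [0.0, 0.0, 0.0, 1.0]]
[ 233   37   87  245 5757] [268.77019281 154.63626889]
((543.4549560546875, -241.77789306640625), (65.31825256347656, 202.46383666992188), 84.240478515625)
```

View pics/w1.png

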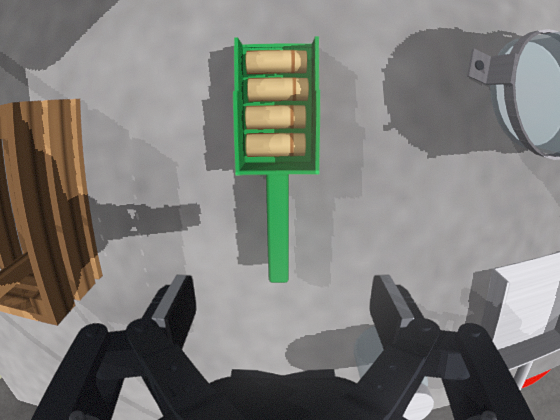

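The wrist view shows the scoop handle (column 279) centred between the fingers, with the four pegs in the bowl, and it agrees with the top view. I descend, grip and lift.

send_rows([
  [[0.3,-0.4,2.5],[0,0,0]],
  [[0,0,3],[0,0,0]],
  [[0,0,3],[0,0,0]],
  [[0,0,2.6],[0,0,0]],
  [[0,0,1.5],[0,0,0]],
  [[0,0,1],[0,0,0]],
  [[0,0,0],[0,0,0]],
  [[0,0,0],[0,0,0]],
])

```text
clock: 3.55
eef_pos: [0.5776, -0.2455, 0.0165]
eef_rot: [0.166, 3.136, -0.001]
contact_force: [0.2, 0.1, -0.1]
gripper_width: 0.994
grip_force: 0.0
```

send_rows([
  [[0,0,0],[0,0,0]],
  [[0,0,0],[0,0,0]],
  [[0,0,0],[0,0,0]],
  [[0,0,0],[0,0,0]],
  [[0,0,0],[0,0,0]],
  [[0,0,0],[0,0,0]],
  [[0,0,0],[0,0,0]],
  [[0,0,0],[0,0,0]],
  [[0,0,0],[0,0,0]],
  [[0,0,0],[0,0,0]],
], claw=0)

```text
clock: 4.55
eef_pos: [0.577, -0.2452, 0.0155]
eef_rot: [0.166, 3.137, -0.0]
contact_force: [-0.2, 0.4, 5.6]
gripper_width: 0.2
grip_force: 60.0
```

send_rows([
  [[0,0,-0.5],[0,0,0]],
  [[0,0,-1],[0,0,0]],
  [[0,0,-2],[0,0,0]],
  [[0,0,-2.5],[0,0,0]],
  [[0,0,-3],[0,0,0]],
  [[0,0,-3],[0,0,0]],
  [[0,0,-3],[0,0,0]],
  [[0,0,-3],[0,0,0]],
  [[0,0,-3],[0,0,0]],
  [[0,0,-3],[0,0,0]],
  [[0,0,-2],[0,0,0]],
  [[0,0,-1],[0,0,0]],
  [[0,0,0],[0,0,0]],
])

```text
clock: 5.85
eef_pos: [0.5772, -0.2452, 0.2866]
eef_rot: [0.166, 3.135, -0.001]
contact_force: [0.3, -1.3, -0.9]
gripper_width: 0.198
grip_force: 59.0
```

Run:
```python
from h import *
brief()
s,c=cap('top'); P=cloud(c); z=P[...,2]; im=c['color']
s,c2=cap('scene')
cv2.imwrite('pics/s2.png',np.hstack([im[150:330,250:400],c2['color'][130:310,150:400]]))
g=(cv2.inRange(cv2.cvtColor(c2['color'],cv2.COLOR_BGR2HSV),(45,120,30),(85,255,255))>0)
Q=cloud(c2)[g]; print(len(Q),np.percentile(Q,[2,50,98],axis=0).round(3))
```

```text
5.85 p [ 0.5772 -0.2452  0.2866] x [-0.994  0.106 -0.002] y [ 0.106  0.994 -0.001] z [ 0.002 -0.001 -1.   ] q [-0.48  0.45  1.37  0.    1.32 -1.94] F [ 0.3 -1.3 -0.9] T [-0.02 -0.02  0.04] w 16.9 g 59.0
576 [[ 0.452 -0.268  0.276]
 [ 0.551 -0.226  0.307]
 [ 0.647 -0.195  0.357]]
```

View pics/s2.png

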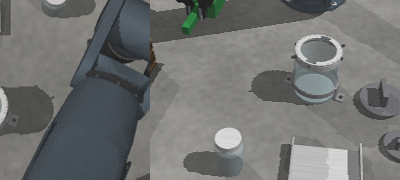

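The scoop is gripped and lifted level, with the green handle in the upper left of the picture. I turn its heading so that the lip faces +y and bring it before the jar.

send_rows([
  [[0,0,0],[0,0,0.06]],
  [[0,0,0],[0,0,0.11]],
  [[0,0,0],[0,0,0.11]],
  [[0,0,0],[0,0,0.11]],
  [[0,0,0],[0,0,0.11]],
  [[0,0,0],[0,0,0.11]],
  [[0,0,0],[0,0,0.11]],
  [[0,0,0],[0,0,0.11]],
  [[0,0,0],[0,0,0.11]],
  [[0,0,0],[0,0,0.11]],
  [[0,0,0],[0,0,0.11]],
  [[0,0,0],[0,0,0.11]],
  [[0,0,0],[0,0,0.11]],
  [[0,0,0],[0,0,0.086]],
  [[0,0,0],[0,0,0]],
])

```text
clock: 7.45
eef_pos: [0.5765, -0.2449, 0.2838]
eef_rot: [-2.222, -2.217, 0.001]
contact_force: [-0.2, 1.3, -0.8]
gripper_width: 0.199
grip_force: 59.0
```

send_rows([
  [[1,-0.8,0.5],[0,0,0]],
  [[2,-1.5,1],[0,0,0]],
  [[2,-1.5,1],[0,0,0]],
  [[2,-1.5,1],[0,0,0]],
  [[2,-1.5,1],[0,0,0]],
  [[2,-1.2,1],[0,0,0]],
  [[1,-0.8,0.5],[0,0,0]],
  [[0,0,0],[0,0,0]],
  [[0.17,0,-1.38],[0,-0.1,0]],
  [[0.17,0,-1.38],[0,-0.1,0]],
  [[0.17,0,-1.38],[0,-0.1,0]],
  [[0.17,0,-1.38],[0,-0.1,0]],
  [[0,0,0],[0,0,0]],
  [[0,0,0],[0,0,0]],
])

```text
clock: 8.85
eef_pos: [0.4894, -0.1101, 0.2782]
eef_rot: [2.002, 2.004, -0.404]
contact_force: [-1.0, -0.6, -1.6]
gripper_width: 0.2
grip_force: 59.1
```

Run:
```python
from h import *
brief()
s=env.read_state();M=R.from_rotvec(s['eef_rot']).as_matrix();print('lip',s['eef_pos']+M@[.139,0,.0105])
s,c=cap('scene'); cv2.imwrite('pics/s3.png',cv2.resize(c['color'][40:260,150:430],None,fx=2.5,fy=2.5))
```

```text
8.85 p [ 0.4894 -0.1101  0.2782] x [-0.001  0.922 -0.387] y [ 1.     0.001 -0.001] z [-0.    -0.387 -0.922] q [-0.11  0.21  1.77 -0.44  1.15  0.07] F [-1.  -0.6 -1.6] T [ 0.18  0.03 -0.04] w 17.1 g 59.1
lip [0.48929167 0.01402161 0.21464659]
```

View pics/s3.png

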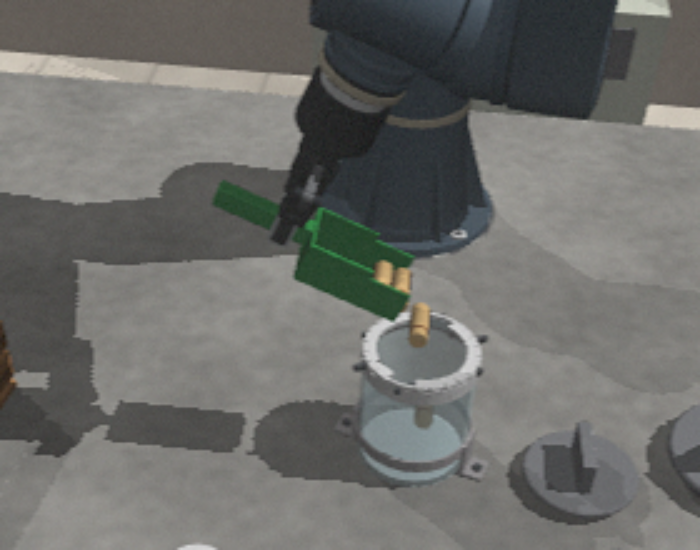

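The picture shows the pegs already rolling out at 23°: one in the jar, one dropping into the mouth and two at the lip. I continue tilting and lowering the lip a little.

send_rows([
  [[0.5,0,-0.5],[0,-0.1,0]],
  [[0.6,0,-0.5],[0,-0.1,0]],
  [[0.6,0,-0.6],[0,-0.1,0]],
  [[0.6,0,-0.7],[0,-0.1,0]],
  [[0.17,0,-1.38],[0,-0.1,0]],
  [[0.17,0,-1.38],[0,-0.1,0]],
  [[0,0,0],[0,0,0]],
  [[0,0,0],[0,0,0]],
  [[0,0,0],[0,0,0]],
  [[0,0,0],[0,0,0]],
])

```text
clock: 9.9
eef_pos: [0.4891, -0.0565, 0.3015]
eef_rot: [1.62, 1.615, -0.883]
contact_force: [-0.9, -0.3, -0.9]
gripper_width: 0.201
grip_force: 59.2
```

Run:
```python
from h import *
brief()
s=env.read_state();M=R.from_rotvec(s['eef_rot']).as_matrix();print('lip',s['eef_pos']+M@[.139,0,.0105])
s,c=cap('scene'); cv2.imwrite('pics/s4.png',cv2.resize(c['color'][40:260,150:430],None,fx=2.5,fy=2.5))
```

```text
9.9 p [ 0.4891 -0.0565  0.3015] x [ 0.002  0.542 -0.841] y [ 1.    -0.003  0.   ] z [-0.002 -0.841 -0.542] q [ 0.24  0.35  1.79 -0.97  1.45  0.6 ] F [-0.9 -0.3 -0.9] T [ 0.57  0.01 -0.  ] w 17.2 g 59.2
lip [0.48927237 0.00997101 0.17901909]
```

View pics/s4.png

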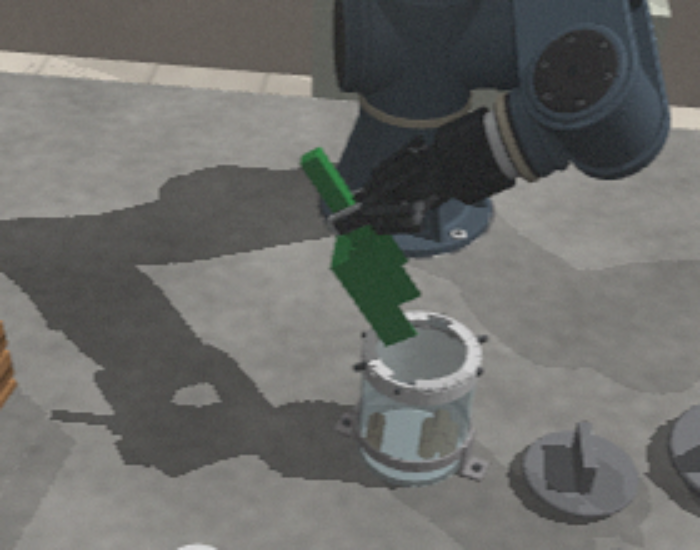

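The scoop is empty and the pegs show inside the jar, with none on the ledge. I raise it, level it and set it down at about (0.55, -0.24).

send_rows([
  [[-1.2,0,-0.8],[0,0,0]],
  [[-2,0,-1.3],[0,0,0]],
  [[-0.04,0,1.4],[0,0.1,0]],
  [[-0.04,0,1.4],[0,0.1,0]],
  [[-0.04,0,1.4],[0,0.1,0]],
  [[-0.04,0,1.4],[0,0.1,0]],
  [[-0.04,0,1.4],[0,0.1,0]],
  [[-0.04,0,1.4],[0,0.1,0]],
  [[-0.04,0,1.4],[0,0.1,0]],
  [[-0.04,0,1.4],[0,0.1,0]],
  [[-0.04,0,1.4],[0,0.1,0]],
  [[-0.04,0,1.4],[0,0.1,0]],
  [[-1.5,0.9,0],[0,0,0]],
  [[-3,1.8,0],[0,0,0]],
  [[-3,1.8,0],[0,0,0]],
  [[-2.5,1.2,0],[0,0,0]],
  [[-1,0.4,0],[0,0,0]],
  [[0,0,0],[0,0,0]],
  [[0,0,0],[0,0,0]],
])

```text
clock: 11.85
eef_pos: [0.5496, -0.238, 0.2276]
eef_rot: [-2.222, -2.221, -0.0]
contact_force: [0.1, 0.6, -0.8]
gripper_width: 0.199
grip_force: 59.1
```

Run:
```python
from h import *
brief(); need([.55,-.24,.016],0)
s,c=cap('scene'); s,t=cap('top')
for c in (c,t):
    g=(cv2.inRange(cv2.cvtColor(c['color'],cv2.COLOR_BGR2HSV),(45,120,30),(85,255,255))>0)
    Q=cloud(c)[g]; print(len(Q),np.percentile(Q,[2,50,98],axis=0).round(3).tolist())
w=cv2.inRange(cv2.cvtColor(t['color'],cv2.COLOR_BGR2HSV),(8,70,80),(25,255,255)); n,l,st,ce=cv2.connectedComponentsWithStats(w); print([(a[4],b.round()) for a,b in zip(st[1:],ce[1:]) if a[4]>25])
cv2.imwrite('pics/t5.png',cv2.resize(t['color'][180:320,170:360],None,fx=4,fy=4,interpolation=cv2.INTER_CUBIC))
```

```text
11.85 p [ 0.5496 -0.238   0.2276] x [0.001 1.    0.   ] y [ 1.    -0.001  0.   ] z [ 0.  0. -1.] q [-0.49  0.44  1.52  0.    1.17 -0.49] F [ 0.1  0.6 -0.8] T [-0.01  0.02  0.06] w 17.0 g 59.1
shift cm [-0.2   0.04 21.16] y az -0.03 yaw rad -0.001 t 11.85
810 [[0.515, -0.303, 0.215], [0.548, -0.189, 0.244], [0.583, -0.103, 0.259]]
705 [[0.518, -0.182, 0.21], [0.554, -0.141, 0.215], [0.58, -0.103, 0.25]]
[(np.int32(1807), array([443., 234.])), (np.int32(308), array([455., 233.])), (np.int32(37), array([467., 229.])), (np.int32(228), array([222., 260.])), (np.int32(33), array([249., 258.]))]
```

View pics/t5.png

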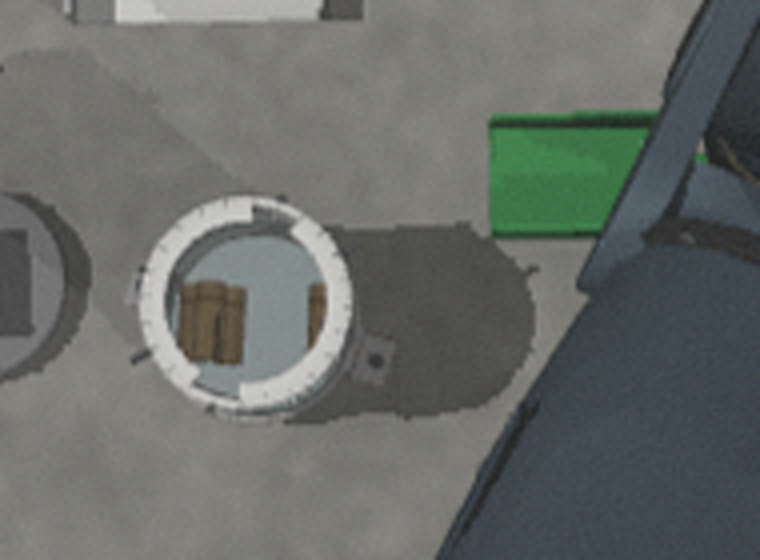

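All four pegs are in the jar, three at (212,322) and one at (317,312), and the scoop is empty and level. Setting it down.

send_rows([
  [[0,0,2],[0,0,0]],
  [[0,0,3.5],[0,0,0]],
  [[0,0,3.5],[0,0,0]],
  [[0,0,3.5],[0,0,0]],
  [[0,0,3],[0,0,0]],
  [[0,0,2.5],[0,0,0]],
  [[0,0,1.5],[0,0,0]],
  [[0,0,1],[0,0,0]],
  [[0,0,0.5],[0,0,0]],
  [[0,0,0.15],[0,0,0]],
  [[0,0,0],[0,0,0]],
  [[0,0,0],[0,0,0]],
])

```text
clock: 13.15
eef_pos: [0.5504, -0.2389, 0.0165]
eef_rot: [2.222, 2.219, 0.001]
contact_force: [-0.9, -0.2, -0.1]
gripper_width: 0.205
grip_force: 59.1
```

send_rows([
  [[0,0,0],[0,0,0]],
  [[0,0,0],[0,0,0]],
  [[0,0,0],[0,0,0]],
  [[0,0,0],[0,0,0]],
  [[0,0,0],[0,0,0]],
  [[0,0,0],[0,0,0]],
  [[0,0,0],[0,0,0]],
  [[0,0,0],[0,0,0]],
], claw=5)

```text
clock: 13.95
eef_pos: [0.55, -0.2387, 0.0157]
eef_rot: [-2.223, -2.22, 0.0]
contact_force: [0.2, -0.1, -0.1]
gripper_width: 0.583
grip_force: 0.0
```

send_rows([
  [[0,0,-1],[0,0,0]],
  [[0,0,-2.5],[0,0,0]],
  [[0,0,-4],[0,0,0]],
  [[0,0,-4],[0,0,0]],
  [[0,0,-4],[0,0,0]],
  [[0,0,-4],[0,0,0]],
  [[0,0,-2],[0,0,0]],
  [[0,0,0],[0,0,0]],
])

```text
clock: 14.75
eef_pos: [0.551, -0.2392, 0.2348]
eef_rot: [2.218, 2.216, 0.003]
contact_force: [0.2, -0.0, 0.1]
gripper_width: 0.588
grip_force: 0.0
```

Run:
```python
from h import *
brief(); need([.4887,.0403,.23],92.5);need([.5143,.2285,.23],92.5)
s,c=cap('scene')
g=(cv2.inRange(cv2.cvtColor(c['color'],cv2.COLOR_BGR2HSV),(45,120,30),(85,255,255))>0)
Q=cloud(c)[g]; print(len(Q),np.percentile(Q,[2,50,98],axis=0).round(3).tolist())
h=Q[Q[:,1]<-.2]; print('handle',np.percentile(h,[2,50,98],axis=0).round(3).tolist())
```

```text
14.75 p [ 0.551  -0.2392  0.2348] x [ 0.001  1.    -0.003] y [ 1.    -0.001  0.006] z [ 0.006 -0.003 -1.   ] q [-0.49  0.44  1.52  0.    1.18 -0.49] F [ 0.2 -0.   0.1] T [ 0.02 -0.01  0.02] w 50.2 g 0.0
shift cm [27.95 -6.26  0.36] y az -0.05 yaw rad -1.615 t 14.75
shift cm [46.77 -3.72  0.32] y az -0.05 yaw rad -1.615 t 14.75
569 [[0.517, -0.303, 0.001], [0.545, -0.201, 0.036], [0.582, -0.104, 0.048]]
handle [[0.52, -0.306, 0.003], [0.551, -0.242, 0.044], [0.58, -0.202, 0.049]]
```

The scoop is back down level (handle top at 44 mm) and released. I go over the jar with the gripper turned for the lid and look at the rim with the wrist camera.

send_rows([
  [[1.5,-0.3,0],[0,0,-0.08]],
  [[0,0,-0.4],[0,0,-0.11]],
  [[0,0,-0.4],[0,0,-0.11]],
  [[0,0,-0.4],[0,0,-0.11]],
  [[0,0,-0.4],[0,0,-0.11]],
  [[0,0,0],[0,0,-0.11]],
  [[0,0,0],[0,0,-0.11]],
  [[0,0,0],[0,0,-0.11]],
  [[0,0,0],[0,0,-0.11]],
  [[0,0,0],[0,0,-0.11]],
  [[0,0,0],[0,0,-0.11]],
  [[0,0,0],[0,0,-0.11]],
  [[0,0,0],[0,0,-0.11]],
  [[0,0,0],[0,0,-0.11]],
  [[0,0,0],[0,0,-0.105]],
  [[0,0,0],[0,0,0]],
])

```text
clock: 16.4
eef_pos: [0.5464, -0.2234, 0.2453]
eef_rot: [0.07, -3.139, -0.002]
contact_force: [-0.0, 0.8, -0.1]
gripper_width: 0.582
grip_force: 0.0
```

send_rows([
  [[0.2,1.4,0],[0,0,0]],
  [[0.6,2.6,0],[0,0,0]],
  [[0.7,3.2,0],[0,0,0]],
  [[0.7,3.2,0],[0,0,0]],
  [[0.7,3.2,0],[0,0,0]],
  [[0.7,3.2,0],[0,0,0]],
  [[0.7,3.2,0],[0,0,0]],
  [[0.4,3,0],[0,0,0]],
  [[0.2,2,0],[0,0,0]],
  [[0,1,0],[0,0,0]],
  [[0,0,0],[0,0,0]],
  [[0,0,0],[0,0,0]],
  [[0,0,0],[0,0,0]],
], claw=8.5)

```text
clock: 17.7
eef_pos: [0.4869, 0.0332, 0.2466]
eef_rot: [0.066, -3.141, 0.0]
contact_force: [-0.1, -0.1, 0.3]
gripper_width: 0.996
grip_force: 0.0
```

```bash
cat >> h.py <<'E'
def wcloud(s,c,h=None):
    K=c['intrinsics'];d=c['depth'];v,u=np.mgrid[:d.shape[0],:d.shape[1]]
    x=u-K[0,2];y=v-K[1,2];r=np.hypot(x,y)+1e-9;th=r/K[0,0]
    D=np.stack([np.tan(th)*x/r,np.tan(th)*y/r,np.ones_like(r)],-1)
    Rt=R.from_rotvec(s['eef_rot']).as_matrix();M=Rt@c['hand_eye'][:3,:3];o=s['eef_pos']+Rt@c['hand_eye'][:3,3]
    D=D@M.T
    return o+D*d[...,None], o+D*((h-o[2])/D[...,2])[...,None] if h else None
E
python3 - <<'E'
from h import *
from scipy.optimize import least_squares
brief(); need([.5143,.2285,.15],92.6)
s,c=cap('wrist'); P,Q=wcloud(s,c,.15); z=P[...,2]
near=(np.hypot(P[...,0]-.488,P[...,1]-.04)<.08)&(c['depth']>0)
print('z med',np.median(z[near&(z>.13)&(z<.17)]))
m=near&(abs(z-.15)<.006); q=Q[m][:,:2]; ctr=np.array([.488,.04])
for _ in range(8):
    d=q-ctr;a=np.degrees(np.arctan2(d[:,1],d[:,0]));r=np.hypot(*d.T);b=(a//6).astype(int)
    I=[];O=[]
    for k in range(-30,30):
        t=(b==k)&(r<.0655)
        if t.sum()>15: i=np.argsort(r[t]); I.append(q[t][i[1]]);O.append(q[t][i[-2]])
    fits=[least_squares(lambda p:np.hypot(E[:,0]-p[0],E[:,1]-p[1])-p[2],[*ctr,.055],loss='soft_l1',f_scale=.0007).x for E in map(np.array,(I,O))]
    ctr=(fits[0][:2]+fits[1][:2])/2
print(m.sum(),'inner',fits[0].round(4),'outer',fits[1].round(4))
d=q-ctr;a=np.degrees(np.arctan2(d[:,1],d[:,0]));r=np.hypot(*d.T)
h=np.histogram(a[(r>.0495)&(r<.055)],np.arange(-180,181,3))[0]; e=np.arange(-180,180,3); print('gap bins',e[h<np.median(h)*.5])
mk=a[(r>.0665)&(r<.073)]; hh=np.histogram(mk,np.arange(-180,181,5))[0]; print('marks',[(i,n) for i,n in zip(range(-180,180,5),hh) if n])
cv2.imwrite('pics/w6.png',c['color'])
E
```

```text
17.7 p [0.4869 0.0332 0.2466] x [-0.999 -0.042  0.   ] y [-0.042  0.999 -0.   ] z [-0. -0. -1.] q [-0.03  0.22  1.79 -0.    1.13 -1.64] F [-0.1 -0.1  0.3] T [-0.02 -0.01  0.07] w 85.0 g 0.0
shift cm [-3.56 19.39  9.65] y az 92.4 yaw rad -0.003 t 17.7
z med 0.1484825363904758
7334 inner [0.4859 0.0419 0.0473] outer [0.4862 0.0422 0.0623]
gap bins [-33 -30 -27 -24 -21 -18 -15 -12  -9  -6 147 150 153 156 159 162 165 168
 171 174]
marks [(-115, np.int64(1)), (-110, np.int64(4)), (-70, np.int64(4)), (-65, np.int64(40)), (-20, np.int64(1)), (70, np.int64(5)), (115, np.int64(57)), (120, np.int64(1)), (160, np.int64(7))]
```

The wrist view gives the rim at (0.486, 0.042) and confirms the gap axis at -18°. Next, over the lid at the same stand-off.

send_rows([
  [[-0.3,1.5,0.5],[0,0,0]],
  [[-0.6,3,1.5],[0,0,0]],
  [[-0.6,3.2,1.5],[0,0,0]],
  [[-0.6,3.2,1.5],[0,0,0]],
  [[-0.6,3.2,1.5],[0,0,0]],
  [[-0.5,3,1.2],[0,0,0]],
  [[-0.36,2.3,0.8],[0,0,0]],
  [[0,0,0],[0,0,0]],
  [[0,0,0],[0,0,0]],
  [[0,0,0],[0,0,0]],
])

```text
clock: 18.75
eef_pos: [0.5143, 0.2283, 0.162]
eef_rot: [-0.066, 3.141, -0.0]
contact_force: [0.7, 1.0, 0.3]
gripper_width: 0.993
grip_force: 0.0
```

Run:
```python
from h import *
brief()
s,c=cap('wrist'); P,Q=wcloud(s,c,.061); z=P[...,2]
ok=c['depth']>0; c0=np.array([.5143,.2285])
m=ok&(np.hypot(P[...,0]-c0[0],P[...,1]-c0[1])<.06)&(abs(z-.061)<.008); q=Q[m][:,:2]; print(m.sum(),'z',np.median(z[m]))
print('bar',cv2.minAreaRect((q*1000).astype(np.float32)),'mean',q.mean(0)); e=np.linalg.eigh(np.cov(q.T))[1][:,1]; print('az',np.degrees(np.arctan2(e[1],e[0])))
_,Q=wcloud(s,c,.019); m=ok&(np.hypot(P[...,0]-c0[0],P[...,1]-c0[1])<.075)&(abs(z-.019)<.004); print('disc z',np.median(z[m]),cv2.minEnclosingCircle(Q[m][:,:2].astype(np.float32)))
cv2.imwrite('pics/w7.png',c['color'])
```

```text
18.75 p [0.5143 0.2283 0.162 ] x [-0.999 -0.042 -0.   ] y [-0.042  0.999 -0.   ] z [ 0. -0. -1.] q [ 0.34  0.45  1.69 -0.    1.   -1.28] F [0.7 1.  0.3] T [0.05 0.03 0.04] w 84.8 g 0.0
1676 z 0.05953397687060233
bar ((511.2632141113281, 231.19830322265625), (69.80830383300781, 15.488680839538574), 2.3020145893096924) mean [0.5095388  0.23111555]
az -177.18786145357652
disc z 0.01766587435837441 ((0.5119653344154358, 0.23156559467315674), 0.06357082724571228)
```

View pics/w7.png

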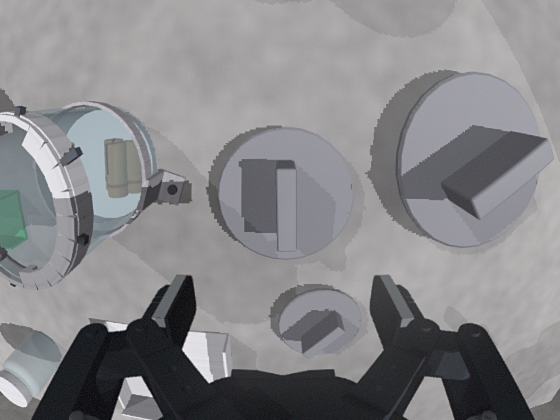

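The wrist view shows the middle lid at (287,195) with its bar centred under the open fingers. The wrist and top cameras differ by a constant (-2.7, +2.3 mm) on both lid and jar, so the lid-to-jar vector is reliable. I grip the bar at the mean position and lift.

send_rows([
  [[0.13,0.17,1.5],[0,0,0]],
  [[0,0,3],[0,0,0]],
  [[0,0,3],[0,0,0]],
  [[0,0,2.6],[0,0,0]],
  [[0,0,2],[0,0,0]],
  [[0,0,1],[0,0,0]],
  [[0,0,0.5],[0,0,0]],
  [[0,0,0],[0,0,0]],
  [[0,0,0],[0,0,0]],
])

```text
clock: 19.7
eef_pos: [0.5132, 0.231, 0.0266]
eef_rot: [-0.068, 3.14, 0.001]
contact_force: [0.4, 0.2, 0.1]
gripper_width: 0.995
grip_force: 0.0
```

send_rows([
  [[0,0,0],[0,0,0]],
  [[0,0,0],[0,0,0]],
  [[0,0,0],[0,0,0]],
  [[0,0,0],[0,0,0]],
  [[0,0,0],[0,0,0]],
  [[0,0,0],[0,0,0]],
  [[0,0,0],[0,0,0]],
  [[0,0,0],[0,0,0]],
  [[0,0,0],[0,0,0]],
  [[0,0,0],[0,0,0]],
], claw=0)

```text
clock: 20.7
eef_pos: [0.5128, 0.231, 0.0259]
eef_rot: [-0.068, 3.14, 0.0]
contact_force: [-0.5, 0.3, 5.5]
gripper_width: 0.178
grip_force: 60.0
```

send_rows([
  [[0,0,-0.5],[0,0,0]],
  [[0,0,-1.5],[0,0,0]],
  [[0,0,-3],[0,0,0]],
  [[0,0,-4],[0,0,0]],
  [[0,0,-4],[0,0,0]],
  [[0,0,-4],[0,0,0]],
  [[0,0,-3],[0,0,0]],
  [[0,0,-1],[0,0,0]],
  [[0,0,0],[0,0,0]],
  [[0,0,0],[0,0,0]],
])

```text
clock: 21.7
eef_pos: [0.5119, 0.2307, 0.2342]
eef_rot: [0.068, -3.139, 0.001]
contact_force: [-0.1, -0.7, -2.6]
gripper_width: 0.18
grip_force: 59.2
```

Run:
```python
from h import *
brief(); need([.4874,.0412,.215],71.9)
s,c=cap('wrist'); P,_=wcloud(s,c); M=R.from_rotvec(s['eef_rot']).as_matrix(); T=(P-s['eef_pos'])@M
cv2.imwrite('pics/w8.png',c['color'])
ok=(c['depth']>0)&(np.hypot(T[...,0],T[...,1])<.08)
for n,lo,hi in(('top',-.044,-.028),('disc',-.002,.015)):
    m=ok&(T[...,2]>lo)&(T[...,2]<hi); q=T[m]; print(n,m.sum(),np.percentile(q,[1,50,99],axis=0).round(4).tolist())
# bar top near the camera end
_,Q=wcloud(s,c,s['eef_pos'][2]+.035); q=((Q-s['eef_pos'])@M)[ok&(abs(T[...,2]+.035)<.006)&(T[...,0]>.013)&(abs(T[...,1])<.02)]
if len(q): print('bar top end',len(q),cv2.minAreaRect((q[:,:2]*1000).astype(np.float32)),q.min(0),q.max(0))
```

```text
21.7 p [0.5119 0.2307 0.2342] x [-0.999 -0.043  0.002] y [-0.043  0.999 -0.001] z [-0.002 -0.001 -1.   ] q [ 0.34  0.37  1.62  0.    1.16 -1.27] F [-0.1 -0.7 -2.6] T [-0.04  0.02 -0.  ] w 15.4 g 59.2
shift cm [  3.26 -18.83   1.94] y az 92.47 yaw rad 0.359 t 21.7
top 6977 [[-0.0306, -0.0244, -0.0437], [0.0101, 0.0002, -0.0338], [0.0349, 0.025, -0.0285]]
disc 25941 [[-0.0274, -0.0591, 0.0065], [0.0247, 0.0006, 0.0082], [0.0618, 0.06, 0.0103]]
bar top end 2338 ((23.497268676757812, -0.0023784637451171875), (33.64031219482422, 28.606157302856445), 89.91759490966797) [ 0.00917001 -0.01680194 -0.03499051] [ 0.03780633  0.01683833 -0.03491402]
```

View pics/w8.png

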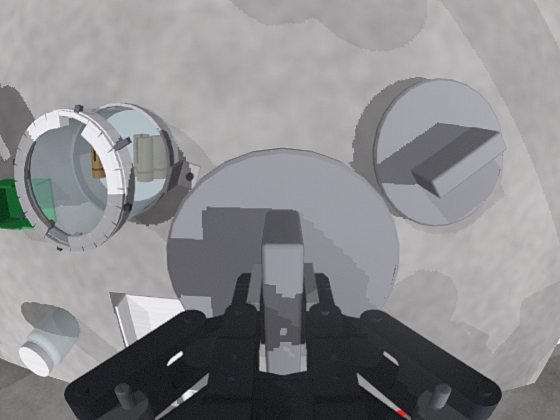

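The lid hangs level in the grip and disc symmetric about the bar. I fit the disc in the tool frame to get the exact offset to carry to the jar.

Run:
```python
from h import *
from scipy.optimize import least_squares
s,c=load('wrist'); P,_=wcloud(s,c); M=R.from_rotvec(s['eef_rot']).as_matrix(); T=(P-s['eef_pos'])@M
m=((c['depth']>0)&(abs(T[...,2]-.008)<.004)&(np.hypot(T[...,0],T[...,1])<.075)).astype(np.uint8)
cn=max(cv2.findContours(m,cv2.RETR_EXTERNAL,cv2.CHAIN_APPROX_NONE)[0],key=len)[:,0]
_,Q=wcloud(s,c,s['eef_pos'][2]-.0075); E=((Q-s['eef_pos'])@M)[cn[:,1],cn[:,0]][:,:2]
r=np.hypot(*E.T); E=E[(r>.056)&(E[:,0]>-.02)]; print(len(E),np.degrees(np.arctan2(E[:,1],E[:,0])).min(),np.degrees(np.arctan2(E[:,1],E[:,0])).max())
f=least_squares(lambda p:np.hypot(E[:,0]-p[0],E[:,1]-p[1])-p[2],[0,0,.064],loss='soft_l1',f_scale=.0005); d=f.x[:2]; print('disc ctr',f.x.round(4))
f2=least_squares(lambda p:np.hypot(E[:,0]-p[0],E[:,1]-p[1])-.064,[0,0],loss='soft_l1',f_scale=.0005); print('r fixed',f2.x.round(4))
q=T[(m>0)&(T[...,0]>0)]; A=np.c_[q[:,:2],np.ones(len(q))]; print('disc plane',np.linalg.lstsq(A,q[:,2],rcond=None)[0].round(4))
az=np.radians(71.9); y=np.array([np.cos(az),np.sin(az)]); x=np.array([-y[1],y[0]])
for dd in(f.x,f2.x): tc=np.array([.4861,.0420])-x*dd[0]-y*dd[1]; print('TCP target',tc.round(4)); need([*tc,.215],71.9)
```

```text
408 -108.37762283294916 108.05655830828812
disc ctr [0.0015 0.0004 0.0623]
r fixed [-0.0004  0.0004]
disc plane [0.0044 0.     0.0081]
TCP target [0.4874 0.0411]
shift cm [  3.25 -18.83   1.91] y az 92.47 yaw rad 0.359 t 21.75
TCP target [0.4856 0.0417]
shift cm [  3.43 -18.76   1.91] y az 92.47 yaw rad 0.359 t 21.75
```

send_rows([
  [[0.2,-1.3,0],[0,0,0]],
  [[0.5,-3,0],[0,0,0.06]],
  [[0.55,-3,0],[0,0,0]],
  [[0.55,-3,0],[0,0,0]],
  [[0.55,-3,0],[0,0,0]],
  [[0.5,-2.7,0],[0,0,0]],
  [[0.3,-1.9,0],[0,0,0]],
  [[0.1,-1,0],[0,0,0]],
  [[0,0,0.5],[0,0,0.1]],
  [[0,0,1],[0,0,0.1]],
  [[0,0,0.5],[0,0,0.1]],
  [[0,0,0],[0,0,0]],
  [[0,0,0],[0,0,0]],
  [[0,0,0],[0,0,0]],
])

```text
clock: 23.15
eef_pos: [0.4796, 0.0422, 0.2158]
eef_rot: [0.492, 3.103, -0.0]
contact_force: [0.0, 0.2, -2.9]
gripper_width: 0.178
grip_force: 59.2
```

Run:
```python
from h import *
brief(); need([.4866,.0414,.180],71.9)
```

```text
23.15 p [0.4796 0.0422 0.2158] x [-0.951  0.309 -0.   ] y [0.309 0.951 0.   ] z [ 0. -0. -1.] q [-0.01  0.24  1.84 -0.    1.06 -1.27] F [ 0.   0.2 -2.9] T [-0.01 -0.01  0.02] w 15.2 g 59.2
shift cm [-0.69  0.14  3.58] y az 71.99 yaw rad 0.002 t 23.15
```

send_rows([
  [[-0.4,0.1,0.5],[0,0,0]],
  [[-0.29,0.04,1],[0,0,0]],
  [[0,0,1],[0,0,0]],
  [[0,0,0.7],[0,0,0]],
  [[0,0,0.3],[0,0,0]],
  [[0,0,0],[0,0,0]],
  [[0,0,0],[0,0,0]],
])

```text
clock: 23.85
eef_pos: [0.4866, 0.0413, 0.1809]
eef_rot: [0.495, 3.102, 0.0]
contact_force: [-0.4, -1.0, -1.6]
gripper_width: 0.181
grip_force: 59.2
```

send_rows([
  [[0,0,0.2],[0,0,0]],
  [[0,0,0.2],[0,0,0]],
  [[0,0,0.2],[0,0,0]],
  [[0,0,0],[0,0,0]],
])

```text
clock: 24.25
eef_pos: [0.4864, 0.0413, 0.1744]
eef_rot: [-0.495, -3.102, 0.0]
contact_force: [-0.6, -0.6, -1.4]
gripper_width: 0.181
grip_force: 59.2
```

Run:
```python
from h import *
brief(); need([.4866,.0414,.163],71.9)
```

```text
24.25 p [0.4864 0.0413 0.1744] x [-0.95   0.312  0.   ] y [ 0.312  0.95  -0.   ] z [-0.  0. -1.] q [-0.01  0.31  1.87 -0.    0.96 -1.26] F [-0.6 -0.6 -1.4] T [0.03 0.01 0.01] w 15.5 g 59.2
shift cm [-0.02  0.02  1.14] y az 71.85 yaw rad -0.001 t 24.25
```

send_rows([
  [[0,0,0.2],[0,0,0]],
  [[0,0,0.2],[0,0,0]],
  [[0,0,0],[0,0,0]],
])

```text
clock: 24.55
eef_pos: [0.4864, 0.0413, 0.1704]
eef_rot: [-0.496, -3.102, 0.0]
contact_force: [0.1, 0.4, -1.6]
gripper_width: 0.179
grip_force: 59.2
```

send_rows([
  [[0,0,0.2],[0,0,0]],
  [[0,0,0.2],[0,0,0]],
  [[0,0,0],[0,0,0]],
])

```text
clock: 24.85
eef_pos: [0.4864, 0.0413, 0.1664]
eef_rot: [-0.495, -3.102, 0.0]
contact_force: [-0.2, -0.5, -2.6]
gripper_width: 0.179
grip_force: 59.2
```

The lid is going in freely. Seating it in small steps.

send_rows([
  [[0,0,0.15],[0,0,0]],
  [[0,0,0.1],[0,0,0]],
  [[0,0,0],[0,0,0]],
])

```text
clock: 25.15
eef_pos: [0.4864, 0.0413, 0.164]
eef_rot: [-0.495, -3.102, 0.0]
contact_force: [-0.3, -0.2, -1.3]
gripper_width: 0.175
grip_force: 59.2
```

send_rows([
  [[0,0,0.08],[0,0,0]],
  [[0,0,0.05],[0,0,0]],
  [[0,0,0],[0,0,0]],
])

```text
clock: 25.45
eef_pos: [0.4865, 0.0413, 0.1629]
eef_rot: [0.496, 3.102, -0.0]
contact_force: [-0.4, -0.3, -1.6]
gripper_width: 0.179
grip_force: 59.3
```

send_rows([
  [[0,0,0.05],[0,0,0]],
  [[0,0,0],[0,0,0]],
])

```text
clock: 25.65
eef_pos: [0.4866, 0.0413, 0.1629]
eef_rot: [0.495, 3.102, 0.0]
contact_force: [-3.3, -0.7, 4.8]
gripper_width: 0.181
grip_force: 60.3
```

send_rows([
  [[0,0,0.05],[0,0,0]],
  [[0,0,0],[0,0,0]],
])

```text
clock: 25.85
eef_pos: [0.4866, 0.0413, 0.1628]
eef_rot: [0.495, 3.102, -0.0]
contact_force: [-6.4, 0.1, 10.5]
gripper_width: 0.177
grip_force: 61.3
```

Seated: the TCP stops at 0.163 m, as computed, with contact force rising. I ease the press and turn clockwise by 0.785 rad.

send_rows([
  [[0.04,0,-0.05],[0,0,0]],
  [[0,0,0],[0,0,0.04]],
  [[0,0,0],[0,0,0.06]],
  [[0,0,0],[0,0,0.06]],
  [[0,0,0],[0,0,0.06]],
  [[0,0,0],[0,0,0]],
])

```text
clock: 26.45
eef_pos: [0.4866, 0.0415, 0.1629]
eef_rot: [0.834, 3.027, 0.001]
contact_force: [1.2, 1.0, 5.2]
gripper_width: 0.178
grip_force: 60.1
```

Run:
```python
from h import *
brief(); need([.4864,.0413,.163],71.9-45)
```

```text
26.45 p [0.4866 0.0415 0.1629] x [-0.859  0.512 -0.001] y [0.512 0.859 0.001] z [ 0.001  0.    -1.   ] q [-0.01  0.33  1.88  0.    0.94 -1.04] F [1.2 1.  5.2] T [ 0.09  0.04 -0.17] w 15.2 g 60.1
shift cm [ 0.01 -0.03 -0.01] y az 59.19 yaw rad 0.564 t 26.45
```

send_rows([
  [[0,0,0],[0,0,0.06]],
  [[0,0,0],[0,0,0.06]],
  [[0,0,0],[0,0,0.06]],
  [[0,0,0],[0,0,0.06]],
  [[0,0,0],[0,0,0.06]],
  [[0,0,0],[0,0,0.06]],
  [[0,0,0],[0,0,0.06]],
  [[0,0,0],[0,0,0.06]],
  [[0,0,0],[0,0,0.06]],
  [[0,0,0],[0,0,0.024]],
  [[0,0,0],[0,0,0]],
  [[0,0,0],[0,0,0]],
  [[0,0,0],[0,0,0]],
])

```text
clock: 27.75
eef_pos: [0.4867, 0.0415, 0.1628]
eef_rot: [1.64, 2.678, 0.001]
contact_force: [1.7, 0.4, 5.6]
gripper_width: 0.179
grip_force: 60.2
```

Run:
```python
from h import *
brief(); need([.4864,.0413,.163],71.9-45)
s,c=cap('wrist'); P,_=wcloud(s,c); ok=c['depth']>0; M=R.from_rotvec(s['eef_rot']).as_matrix(); T=(P-s['eef_pos'])@M
m=ok&(abs(T[...,2]-.008)<.005)&(np.hypot(T[...,0],T[...,1])<.075)&(T[...,0]>0); q=P[m]; A=np.c_[q[:,:2]-q[:,:2].mean(0),np.ones(len(q))]
print('disc z, slope',np.linalg.lstsq(A,q[:,2],rcond=None)[0].round(4))
for n in('scene','top'):
    s,c=cap(n); P=cloud(c); z=P[...,2]; near=np.hypot(P[...,0]-.488,P[...,1]-.041)<.08
    m=near&(abs(z-.169)<.006); print(n,m.sum(),'disc z',np.median(z[m]) if m.sum() else None)
    # visible bar faces away from fingers: grey pixels between .172 and .199
    g=(cv2.inRange(cv2.cvtColor(c['color'],cv2.COLOR_BGR2HSV),(45,120,30),(85,255,255))>0); Q=P[g]; print('scoop',len(Q),np.percentile(Q,[2,98],axis=0).round(3).tolist())
```

```text
27.75 p [0.4867 0.0415 0.1628] x [-0.455  0.891 -0.001] y [0.891 0.455 0.001] z [ 0.002  0.    -1.   ] q [-0.01  0.33  1.88  0.    0.94 -0.48] F [1.7 0.4 5.6] T [ 0.1  -0.08  0.09] w 15.3 g 60.2
shift cm [-0.   -0.04 -0.02] y az 27.05 yaw rad 0.003 t 27.75
disc z, slope [ 0.0018 -0.0047  0.1547]
scene 80 disc z 0.1697308958858827
scoop 488 [[0.517, -0.306, 0.002], [0.583, -0.105, 0.048]]
top 0 disc z None
scoop 741 [[0.532, -0.301, -0.003], [0.58, -0.106, 0.048]]
```

The tool is at 45° and the disc at the seated height (0.156). One numeric check that the bar still lies along the tool's x (no slip), using this last wrist frame, then hand in.

Run:
```python
from h import *
s,c=load('wrist'); P,_=wcloud(s,c); M=R.from_rotvec(s['eef_rot']).as_matrix(); T=(P-s['eef_pos'])@M
m=(c['depth']>0)&(abs(T[...,2]+.034)<.003)&(abs(T[...,1])<.013)&(T[...,0]>.016)&(T[...,0]<.036); q=T[m]; print(len(q))
for a in np.arange(.016,.036,.004):
    t=q[(q[:,0]>=a)&(q[:,0]<a+.004),1]
    if len(t): print(round(a,3),len(t),t.min().round(4),t.max().round(4))
print(env.finish_job()); brief()
```

```text
2018
0.016 375 -0.0078 0.0083
0.02 365 -0.0077 0.0082
0.024 405 -0.0079 0.0081
0.028 421 -0.0078 0.008
0.032 452 -0.0078 0.0079
the job is handed in; nothing more can be done
None
the job is handed in; nothing more can be done
```

I handed the job in at about 28 s: all four pegs are in the jar, the scoop is back upright on the ledge, and the lid is seated, turned clockwise to about 45° and still gripped. The hand-in call returned no verdict, so the result rests on my own camera and force readings.

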